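# Unpack the mandrel onto the V-rest

### The job

Open the carton by swinging both of its long flaps up and over until they lean well back outwards and stay there, without crushing the carton. Then lift the steel mandrel out and lay it in the grooves of the grey V-rest, centred across both V-blocks; lower it until it is resting there before you let go, do not drop it. Leave the carton flaps open and do not disturb the ring or the nuts.

Things in the scene. Friction and masses are not known exactly. Their poses are not given: they have to be found in the camera images.
- carton: Shipping carton of plain corrugated card, fixed, 200 (x) by 170 (y) by 88 mm high, walls and floor 4 mm. Origin: centre of its underside, z up, +y its left seen from the robot. Two long flaps hinged on its +y and -y rims nearly close it; a gap of about 46 mm along x between their free edges shows the mandrel. The short end flaps already hang outside. Over 40 N crushes it.
- cradle (a point): Point on the carton's inner floor at its middle, 4 mm above its underside. Two plywood V-cradles stand on the floor, centred 48 mm either side of it along the carton's x, each 16 mm thick along x, 60 mm wide, 30 mm high; the mandrel lies in them along x. Between them 80 mm stay clear for the fingers.
- flap_left (a joint): Opening angle (rad) of the flap on the carton's +y side: 0 level over the carton, 1.57 upright, 2.5 its stop, leaning well outwards. Stiff card, 196 mm along the hinge, 62 mm from hinge to free edge, 4 mm thick, 50 g, its underside level with the rim when shut. It starts ajar by 0.1 to 0.3. The crease is stiff: 1 to 2 N at the free edge moves it, and it stays where it is left.
- hinge_left (a point): Middle of the left flap's crease: on the carton's +y upper rim, 85 mm from the carton's middle and 88 mm above its underside. The hinge line runs along the carton's x axis.
- edge_left (a point): Middle of the left flap's free edge, half-way through its thickness; it moves with the flap, 62 mm from the hinge.
- flap_right (a joint): Opening angle (rad) of the flap on the carton's -y side: 0 level over the carton, 1.57 upright, 2.5 its stop, leaning well outwards. Stiff card, 196 mm along the hinge, 62 mm from hinge to free edge, 4 mm thick, 50 g, its underside level with the rim when shut. It starts ajar by 0.1 to 0.3. The crease is stiff: 1 to 2 N at the free edge moves it, and it stays where it is left.
- hinge_right (a point): Middle of the right flap's crease: on the carton's -y upper rim, 85 mm from the carton's middle and 88 mm above its underside. The hinge line runs along the carton's x axis.
- edge_right (a point): Middle of the right flap's free edge, half-way through its thickness; it moves with the flap, 62 mm from the hinge.
- mandrel: Polished steel mandrel, a round bar 28 mm in diameter and 126 mm long with a spigot 16 mm in diameter and 12 mm long at each end (150 mm in all), about 0.65 kg. Origin at its middle, on its axis; its x runs along it. It starts inside the carton, along the carton's x, its axis 38 mm above the carton's underside (top 52 mm), up to 10 mm from the carton's middle lengthways.
- vrest: V-rest, fixed: a grey steel base plate 160 (x) by 80 (y) by 10 mm thick carrying two equal grey V-blocks, centred 48 mm either side of its middle along x, each 22 mm thick along x, 64 mm wide, tops 55 mm above the underside, with 90 degree grooves 40 mm wide at the top running along x. 74 mm stay clear between the blocks for fingers. Origin: centre of its underside, z up.
- seat (a point): The point on the V-rest where the mandrel's middle is when it rests centred in both grooves: 54.8 mm above the V-rest's underside; its axes are those of the V-rest.
- ring: Spacer ring, 76 mm outer and 48 mm inner diameter, 18 mm high, lying flat; a bystander. Origin at the centre of its underside.
- nut0: Brass knurled nut, 60 mm in diameter, 28 mm high, lying flat; a bystander. Origin at the centre of its underside.
- nut1: Another brass knurled nut of the same size; a bystander.

How it is judged:
On the way, in this order (a step that is already met when the one before it is completed fails the run):
1. both long flaps are swung back past 2.0 rad while the mandrel still lies in the carton (value of joint each of flap_left, flap_right above 2 rad and z of mandrel in the frame of carton below 0.06 m and horizontal distance between mandrel and carton below 0.04 m), for 0.2 s.
2. the mandrel is held by the fingers, lifted clear above the carton's rim (height (world z) of mandrel above 0.105 m and contact force between the fingers and mandrel above 2 N), for 0.1 s.
3. the mandrel rests in the V-rest while the fingers still hold it (distance between mandrel and seat below 0.015 m and y of mandrel in the frame of seat between -0.005 and 0.005 m and z of mandrel in the frame of seat below 0.005 m and angle between the x axis of mandrel and the x axis of vrest, either way round below 0.06 rad and contact force between mandrel and vrest above 0.5 N and contact force between the fingers and mandrel above 2 N), for 0.1 s.
At the end, for the whole second after the job is handed in: The mandrel lies still in both grooves of the V-rest, its middle within 15 mm of the seat point, within 5 mm sideways and not more than 5 mm high, parallel to the grooves within 0.06 rad, released; both flaps stand open beyond 2.0 rad (distance between mandrel and seat below 0.015 m and y of mandrel in the frame of seat between -0.005 and 0.005 m and z of mandrel in the frame of seat below 0.005 m and angle between the x axis of mandrel and the x axis of vrest, either way round below 0.06 rad and value of joint each of flap_left, flap_right above 2 rad and contact force between mandrel and vrest above 1 N and linear speed of mandrel below 0.02 m/s); the robot touches nothing.
It fails at once if the carton is crushed (robot presses it or its flaps with more than 40 N) (contact force between the arm and carton above 40 N).
It fails at once if the carton is crushed (fingers press it or its flaps with more than 40 N) (contact force between the fingers and carton above 40 N).
It fails at once if a bystander is disturbed (ring or a nut moved more than 15 mm) (distance of any of ring, nut0, nut1 from where it was at the start of the episode above 0.015 m).
It also fails if it takes over 72 s, if anything falls off the work surface, if the arm or the gripper's body presses on something with over 40 N, if the wrist force passes 120 N, or if a joint passes its speed limit or range.

### The arm

A 7-joint arm with a two-finger parallel gripper is mounted at the origin on the work surface. World frame = base frame: x ahead of the robot, y to its left, z up, the work surface at z = 0. Lengths are in m, angles in rad, forces in N, time in s.
With the tool pointing down it reaches from about 0.425 to 0.925 m from the base axis. Payload 6.8 kg.
Tool frame: the origin (TCP) lies on the centre line of the jaws, within the pads' length; the fingertips stand 14 mm ahead of it and the grasp point (between the pads) lies 5 mm behind it (r.nose_length is the distance from the TCP to the fingertips, in m); z points along the fingers, y is the direction in which the jaws open and shut (so a half turn about z gives the same grasp; the last joint's range is limited). The gripper opens to 85 mm and grips with 20 to 120 N. Pads are 22 mm wide; open, the fingers measure 114 mm over their backs; the gripper's body (76 mm by 85 mm) begins 54 mm behind the grasp point. The pads swing forward as they close: fully open they stand 13 mm farther back than shut.
Start: joints at [1.166, 0.477, 0.022, 1.555, -0.011, 1.109, -0.083], TCP at [0.197, -0.646, 0.245] pointing down, gripper open.
Joint ranges: [-2.96, 2.96], [-0.34, 2.1], [-1.41, 1.46], [0.24, 2.44], [-1.37, 4.51], [0.17, 1.92], [-2.96, 2.96]. Speed limits (rad/s): [2.39, 2.39, 3.14, 3.14, 3.14, 3.14, 3.14].

### API

Orientations are given as a rotation vector (axis times angle).
In Python, from bench import r, imaging, look_for, outline_of gives the robot as it stands. The module is installed in compiled form; this text tells all that it offers.
- The arm moves only by the tool carry_out, never from a script. Its arguments are lists of equal length, an entry for each row: "offset": the shift along the tool's x, y, z as a fraction of full scale, a list of three; "turn": the turn, a rotation vector about the tool's x, y, z as a fraction of full scale, a list of three. A call has 1 to 8 rows; each row is the pose to reach, as a shift and turn from the pose commanded when the call began, along the tool's axes at that moment; what a row does not reach only later rows make up. Full scale, the value 1, is 0.5 m for a shift and 1.5 rad for a turn. A row lasts 1/10 s, in which the tool goes at most 50 mm and 8.59 degrees, less where a joint would pass 70% of its speed; a pose out of reach is approached as far as the arm can. A call with a number of a shift or a turn outside -1 to 1 is refused whole. A call with a gripper value outside its range is refused whole. "hand" is the closure, from 0 (fully open) to 1 (shut), set as the call begins (left out, the last holds). The fingers move at their own pace and stop on an object; "force" is the grip in N (left out, the last holds). Time passes only in rows, so rows that repeat a pose let the fingers close. It gives the time, the measured TCP pose, the force and the opening at its end, in the units of the state.
- r.get_obs(): the state, without advancing time (a new reading comes with each control period).
- imaging.grab_frame(name): name is "side" or "top"; returns a dict with "pixels" (420x560x3 uint8, red, green, blue), "fx", "fy", "cx", "cy" (pixels), "R" (3x3) and "t" (3): a world point X has camera coordinates R X + t. Camera axes: x right, y down, z forward; pixel columns grow to the right and rows downward; lengths in m; the calibration is good to about 2 mm. A picture is of the moment at which its call begins. There is no depth.
- r.hand_in(): hands the job in, once; it reports no verdict.
Trained networks look in the newest picture that a camera, given by its name, has taken for a name from the list of things; names that differ only in an ending like _2 or _b are one class to them, and where a whole thing is asked for, a point or a joint stands for the part that bears it (a point fixed in the world has none). Each returns a list of dicts, best first, with "score" (0 to 1); they miss things now and then, are a little off and sometimes report something else, mostly with a low value. They report only what shows in the picture. A call takes as long as a camera call.
- look_for(query, camera): "xyz" ([x, y, z] in m, in the coordinates of the camera as it stood for that picture, good to about 4 mm: the middle of the surface that is visible of it).
- outline_of(query, camera): "region" (420x560 bool, what is visible of it).
The state is a dict: "clock": time; "joints": joint angles; "qvel": joint speeds; "tau": joint torques, N m; "tcp_pos": TCP position; "orientation": TCP orientation; "contact_force": force on the tool from outside, world axes, zero at the start; "moment": the same for the moment, N m; "grip_width": finger opening in m.
Only numpy, scipy, OpenCV 4.12 (cv2) and the standard library are available. Lean on these libraries where they do the work, as an engineer would, in place of code of your own. Each camera call takes 0.05 s, during which the arm holds its last target. There are 200 camera calls.

## Working session

There is one attempt and no reset: what is moved stays moved. The work goes in short steps, Python scripts to look and compute and a tool call to move; the robot and the scene stay as the last step left them, time stands still between calls to the robot, and variables do not carry over. Pictures are saved under pics/ and viewed, about 8 in all and at most 12, crops included, and the job is handed in when it is done.

Besides the shell and the picture viewer there is one more tool, called after "Request:" as name(argument=value, ...) on one line, values as JSON. carry_out: Moves the arm, as the interface text tells. Shift numbers are shares of 0.5 m and turn numbers shares of 1.5 rad, none past 1 either way. Its arguments: {"type":"object","properties":{"offset":{"type":"array","items":{"type":"array","items":{"type":"number","minimum":-1,"maximum":1}}},"turn":{"type":"array","items":{"type":"array","items":{"type":"number","minimum":-1,"maximum":1}}},"hand":{"type":"number"},"force":{"type":"number"}},"required":["offset","turn"]}

```bash
mkdir -p pics; cat > h.py <<'E'
import numpy as np, cv2
from bench import r, imaging, look_for, outline_of
def w(f,p): return np.array(f["R"]).T@(np.array(p)-np.array(f["t"]))
def proj(f,X):
    c=np.array(f["R"])@np.array(X)+np.array(f["t"]); return np.array([f["fx"]*c[0]/c[2]+f["cx"],f["fy"]*c[1]/c[2]+f["cy"]])
def save(f,n): cv2.imwrite("pics/"+n,f["pixels"][:,:,::-1])
E
python3 - <<'E'
from h import *
np.set_printoptions(precision=4,suppress=True)
s=r.get_obs(); print(s, r.nose_length)
ims=[]
for c in("top","side"):
    f=imaging.grab_frame(c); ims.append(f["pixels"]); save(f,c+"0.png"); print(c,f["fx"],f["cx"],f["cy"],np.array(f["R"]),f["t"], "campos",w(f,[0,0,0]))
    for q in("carton","flap_left","flap_right","mandrel","vrest","ring","nut0"):
        print(q,[(round(d["score"],2),w(f,d["xyz"])) for d in look_for(q,c)[:3]])
E
```

```text
{'clock': 0.0, 'joints': array([ 1.1658,  0.4778,  0.0223,  1.5564, -0.0115,  1.1093, -0.0831]), 'qvel': array([ 0.0002, -0.0008, -0.0009,  0.0009, -0.0008, -0.0005,  0.0003]), 'tau': array([  0.    , -59.6446,   1.6081, -28.1198,   0.0125,   0.0094,
        -0.    ]), 'tcp_pos': array([ 0.1973, -0.6449,  0.2443]), 'orientation': array([-3.1053, -0.4644,  0.0006]), 'contact_force': array([ 0.4336, -0.2762,  0.123 ]), 'moment': array([-0.0063,  0.0019, -0.0112]), 'grip_width': 0.0853648481634786} 0.014
top 469.6027937383433 275.0700447806217 212.1188985970176 [[-0.0211 -0.9997 -0.0086]
 [-0.9982  0.0215 -0.0563]
 [ 0.0565  0.0074 -0.9984]] [0.007  0.6137 0.9931] campos [ 0.5566 -0.0136  1.0262]
carton [(0.58, array([ 0.5009, -0.1831,  0.0925]))]
flap_left [(0.81, array([ 0.4999, -0.1131,  0.0927]))]
flap_right [(0.97, array([ 0.5153, -0.2246,  0.0968]))]
mandrel [(0.86, array([ 0.5186, -0.166 ,  0.0496]))]
vrest [(0.73, array([0.5162, 0.1235, 0.0122])), (0.22, array([ 0.5051, -0.1885,  0.0927]))]
ring [(0.93, array([0.7487, 0.1417, 0.0169])), (0.18, array([ 0.502 , -0.1894,  0.0955]))]
nut0 [(0.88, array([ 0.7352, -0.251 ,  0.0137])), (0.64, array([ 0.7378, -0.143 ,  0.0206]))]
side 470.1007634498128 273.4560596840352 215.7384437156976 [[ 0.7707 -0.6371 -0.0103]
 [-0.4435 -0.5247 -0.7266]
 [ 0.4575  0.5646 -0.687 ]] [-0.503   0.3339  0.6156] campos [ 0.2541 -0.4928  0.6604]
carton [(0.71, array([ 0.4885, -0.1986,  0.0922]))]
flap_left [(0.58, array([ 0.4916, -0.1194,  0.0982]))]
flap_right [(0.69, array([ 0.5005, -0.2264,  0.095 ]))]
mandrel [(0.7, array([ 0.505 , -0.1627,  0.0478])), (0.58, array([ 0.4878, -0.2007,  0.0881]))]
vrest [(0.56, array([0.5091, 0.1178, 0.0113]))]
ring [(0.61, array([0.7474, 0.1363, 0.0194]))]
nut0 [(0.96, array([ 0.734 , -0.1538,  0.0189])), (0.93, array([ 0.7292, -0.2613,  0.0228])), (0.53, array([ 0.489 , -0.2037,  0.0903]))]
```

View pics/top0.png

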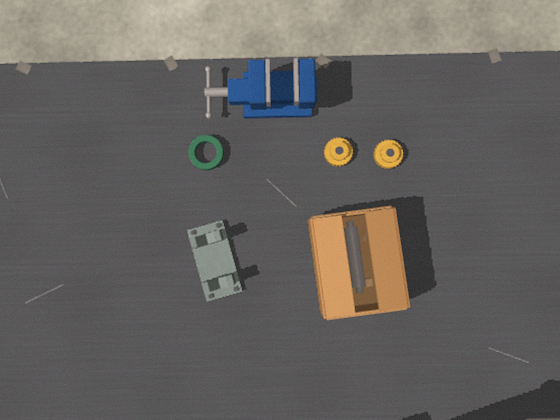

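View pics/side0.png

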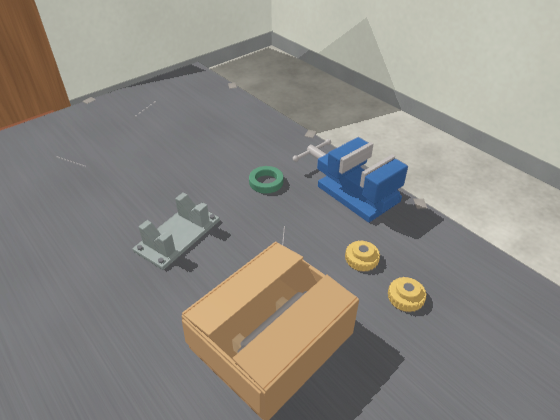

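The top view shows the carton (rows 207–319, cols 310–409) slightly yawed with the mandrel in the gap at about (355,255). The V-rest is at about (215,260), the ring at (206,152) and the nuts at (338,151) and (388,153). The side view agrees. Next I fit the poses to the masks.

```bash
cat > fit.py <<'E'
from h import *
from scipy.optimize import differential_evolution, minimize
def rz(a): c,s=np.cos(a),np.sin(a); return np.array([[c,-s,0],[s,c,0],[0,0,1]])
def box(cx,cy,lx,ly,z0,z1): return [[cx+i*lx/2,cy+j*ly/2,z] for i in(-1,1) for j in(-1,1) for z in(z0,z1)]
def flap(s,a): # s=+1 left
    P=[]
    for x in(-.098,.098):
        for l in(0,.062):
            for t in(0,.004): P.append([x,s*(.085-l*np.cos(a)-t*np.sin(a)*1),.088+l*np.sin(a)+t*np.cos(a)])
    return P
def hull(f,P):
    q=np.array([proj(f,p) for p in P]); m=np.zeros((420,560),np.uint8)
    cv2.fillConvexPoly(m,cv2.convexHull((q*16).astype(np.int32)),1,shift=4); return m
def hullm(m):
    n,l,st,_=cv2.connectedComponentsWithStats(m.astype(np.uint8)); k=1+np.argmax(st[1:,4])
    ys,xs=np.where(l==k); o=np.zeros((420,560),np.uint8); cv2.fillConvexPoly(o,cv2.convexHull(np.c_[xs,ys].astype(np.int32)),1); return o
def iou(a,b): return (a&b).sum()/max(1,(a|b).sum())
E
python3 - <<'E'
from fit import *
np.set_printoptions(precision=4,suppress=True)
F={c:imaging.grab_frame(c) for c in("top","side")}
M={(q,c):hullm(outline_of(q,c)[0]["region"]) for c in F for q in("flap_left","flap_right","vrest","carton","mandrel") if outline_of(q,c)}
vis={k:v.sum() for k,v in M.items()}; print(vis)
def tr(P,v): return np.array(P)@rz(v[2]).T+[v[0],v[1],0]
def cc(v):
    s=0
    for c in F:
        for q,sg,a in(("flap_left",1,v[3]),("flap_right",-1,v[4])):
            if (q,c) in M: s-=iou(hull(F[c],tr(flap(sg,a),v)),M[q,c])
        if ("carton",c) in M:
            s-=iou(hull(F[c],tr(box(0,0,.204,.17,0,.088)+flap(1,v[3])+flap(-1,v[4]),v)),M["carton",c])
    return s
R=differential_evolution(cc,[(.45,.56),(-.24,-.13),(-.1,.35),(.0,.4),(.0,.4)],seed=1,maxiter=60,popsize=10); print("carton",R.x,R.fun)
VP=box(0,0,.16,.08,0,.01)+box(.048,0,.022,.064,0,.055)+box(-.048,0,.022,.064,0,.055)
def cv(v): return -sum(iou(hull(F[c],tr(VP,v)),M["vrest",c]) for c in F if("vrest",c) in M)
R2=differential_evolution(cv,[(.45,.56),(.07,.17),(-.1,.6)],seed=1,maxiter=60); print("vrest",R2.x,R2.fun)
np.save("poses.npy",np.r_[R.x,R2.x])
for c in F:
    im=F[c]["pixels"][:,:,::-1].copy()
    for m,col in((hull(F[c],tr(flap(1,R.x[3]),R.x)),(0,0,255)),(hull(F[c],tr(flap(-1,R.x[4]),R.x)),(0,255,0)),(hull(F[c],tr(VP,R2.x)),(255,0,255))):
        k,_=cv2.findContours(m,0,1); cv2.drawContours(im,k,-1,col,1)
    cr=im[190:330,170:430] if c=="top" else im[180:420,120:380]
    cv2.imwrite(f"pics/{c}fit.png",cr) ; globals()[c]=cv2.resize(cr,(400,int(400*cr.shape[0]/cr.shape[1])),interpolation=cv2.INTER_CUBIC)
h=max(top.shape[0],side.shape[0]); cv2.imwrite("pics/fit1.png",np.hstack([cv2.copyMakeBorder(i,0,h-i.shape[0],0,0,0) for i in(top,side)]))
# mandrel axis from top mask
ys,xs=np.where(M["mandrel","top"]); f=F["top"]
def ray(u,v,z):
    d=np.array(f["R"]).T@[(u-f["cx"])/f["fx"],(v-f["cy"])/f["fy"],1]; o=w(f,[0,0,0]); return o+d*(z-o[2])/d[2]
k=cv2.minAreaRect(np.c_[xs,ys].astype(np.float32)); 
for p in cv2.boxPoints(k): print(rz(-R.x[2])@(ray(*p,.05)-[R.x[0],R.x[1],0]))
E
```

```text
{('flap_left', 'top'): np.uint64(3397), ('flap_right', 'top'): np.uint64(3248), ('vrest', 'top'): np.uint64(2885), ('carton', 'top'): np.uint64(9574), ('mandrel', 'top'): np.uint64(969), ('flap_left', 'side'): np.uint64(4203), ('flap_right', 'side'): np.uint64(5901), ('vrest', 'side'): np.uint64(18836), ('carton', 'side'): np.uint64(18594), ('mandrel', 'side'): np.uint64(556)}
carton [ 0.5063 -0.1719  0.1171  0.1701  0.1301] -5.767715280339708
vrest [0.5119 0.1268 0.2555] -0.984594317014721
[0.0842 0.0172 0.05  ]
[ 0.0846 -0.013   0.05  ]
[-0.0653 -0.0131  0.05  ]
[-0.0656  0.0168  0.05  ]
```

View pics/fit1.png

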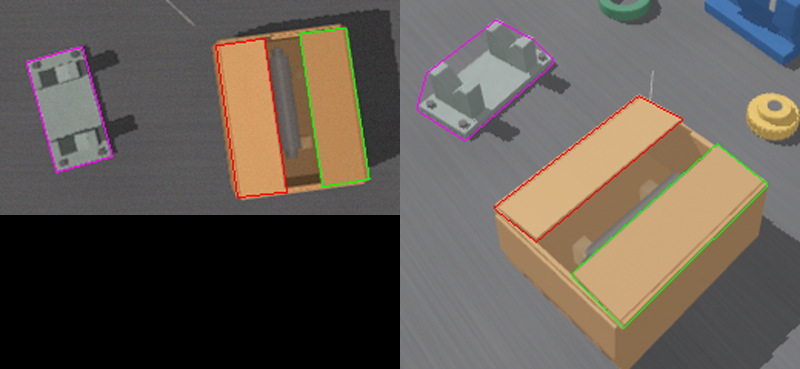

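```bash
cat > mv.py <<'E'
from fit import *
from scipy.spatial.transform import Rotation as Ro, Slerp
P=np.load("poses.npy"); C=P[:3]; V=P[5:8]
def fr(v,p): return rz(v[2])@np.array(p)+[v[0],v[1],0]
def tool(yaw,tilt=0):
    """tool y horizontal at world yaw; z down, tilted by tilt about tool y axis direction's horizontal"""
    y=np.array([np.cos(yaw),np.sin(yaw),0]); side=np.array([-y[1],y[0],0])
    z=np.sin(tilt)*side-np.cos(tilt)*np.array([0,0,1]); return np.c_[np.cross(y,z),y,z]
def rows(T,n=None):
    """T: list of (tcp pos, R, nrows): interpolate in pieces, print per-row numbers from measured pose"""
    o=r.get_obs(); p0=np.array(o["tcp_pos"]); R0=Ro.from_rotvec(o["orientation"]); a=p0; A=R0; O=[];U=[]
    for p,R,k in T:
        B=Ro.from_matrix(R); S=Slerp([0,1],Ro.concatenate([A,B]))
        for i in range(1,k+1):
            q=a+(np.array(p)-a)*i/k; O.append([round(x,4) for x in R0.inv().apply(q-p0)/.5]); U.append([round(x,3) for x in (R0.inv()*S(i/k)).as_rotvec()/1.5])
        a=np.array(p);A=B
    for i in range(0,len(O),8): print("offset",[[float(x) for x in v] for v in O[i:i+8]],"\nturn",[[float(x) for x in v] for v in U[i:i+8]])
def st():
    o=r.get_obs(); print("t",o["clock"],"tcp",np.round(o["tcp_pos"],4),"F",np.round(o["contact_force"],1),"w",round(o["grip_width"],4),"q",np.round(o["joints"],2)); print("carton frame tcp",np.round(rz(-C[2])@(np.array(o["tcp_pos"])-[C[0],C[1],0]),4))
def tcp(v,tip,R): return fr(v,tip)-.014*R[:,2]   # tip point (frame v) -> tcp
E
python3 - <<'E'
from mv import *
R=tool(C[2],np.radians(30)); g=np.array([0,-.030-.05*.5,.151+.05*.866])
print(R); print(tcp(C,g,R)); rows([(tcp(C,g,R),R,14)])
E
```

```text
[[-0.10117765  0.99315194 -0.05841494]
 [ 0.86009481  0.11682988  0.49657597]
 [ 0.5         0.         -0.8660254 ]]
[ 0.51354358 -0.23346961  0.20642436]
offset [[0.0604, -0.0431, 0.0056], [0.1208, -0.0862, 0.0111], [0.1812, -0.1293, 0.0167], [0.2416, -0.1723, 0.0222], [0.302, -0.2154, 0.0278], [0.3624, -0.2585, 0.0333], [0.4228, -0.3016, 0.0389], [0.4832, -0.3447, 0.0444]] 
turn [[0.017, 0.021, -0.065], [0.035, 0.041, -0.129], [0.052, 0.062, -0.194], [0.069, 0.083, -0.258], [0.087, 0.104, -0.323], [0.104, 0.124, -0.388], [0.121, 0.145, -0.452], [0.139, 0.166, -0.517]]
offset [[0.5436, -0.3878, 0.05], [0.604, -0.4309, 0.0556], [0.6643, -0.474, 0.0611], [0.7247, -0.517, 0.0667], [0.7851, -0.5601, 0.0722], [0.8455, -0.6032, 0.0778]] 
turn [[0.156, 0.187, -0.582], [0.173, 0.207, -0.646], [0.191, 0.228, -0.711], [0.208, 0.249, -0.775], [0.225, 0.27, -0.84], [0.242, 0.29, -0.905]]
```

Request:
carry_out(offset=[[0.06,-0.043,0.0],[0.12,-0.086,0.0],[0.18,-0.13,0.0],[0.24,-0.172,0.0],[0.3,-0.215,0.0],[0.36,-0.26,0.0],[0.42,-0.3,0.0],[0.48,-0.345,0.0]], turn=[[0.017,0.021,-0.065],[0.035,0.041,-0.129],[0.052,0.062,-0.194],[0.069,0.083,-0.258],[0.087,0.104,-0.323],[0.104,0.124,-0.388],[0.121,0.145,-0.452],[0.139,0.166,-0.517]], hand=1)

```text
clock: 2.7
tcp_pos: [0.3771, -0.4096, 0.2456]
orientation: [-2.476, -1.488, -0.307]
contact_force: [1.0, -0.3, -0.4]
grip_width: 0.0003
```

```bash
python3 - <<'E'
from mv import *
st()
R=tool(C[2],np.radians(30)); g=np.array([0,-.030-.05*.5,.151+.05*.866])
rows([(tcp(C,g,R),R,8)])
E
```

```text
t 2.7 tcp [ 0.3771 -0.4096  0.2456] F [ 1.  -0.3 -0.4] w 0.0003 q [ 1.07  0.42 -0.29  1.69 -0.15  1.23  0.37]
carton frame tcp [-0.1561 -0.2209  0.2456]
offset [[0.0496, 0.0111, 0.0248], [0.0992, 0.0222, 0.0495], [0.1488, 0.0334, 0.0743], [0.1984, 0.0445, 0.0991], [0.248, 0.0556, 0.1238], [0.2976, 0.0667, 0.1486], [0.3472, 0.0778, 0.1734], [0.3968, 0.089, 0.1981]] 
turn [[0.013, 0.015, -0.048], [0.026, 0.031, -0.096], [0.039, 0.046, -0.145], [0.052, 0.062, -0.193], [0.065, 0.077, -0.241], [0.077, 0.093, -0.289], [0.09, 0.108, -0.337], [0.103, 0.124, -0.385]]
```

Request:
carry_out(offset=[[0.05,0.011,0.025],[0.099,0.022,0.05],[0.149,0.033,0.074],[0.198,0.0445,0.099],[0.248,0.0556,0.124],[0.298,0.067,0.149],[0.347,0.078,0.173],[0.397,0.089,0.198]], turn=[[0.013,0.015,-0.048],[0.026,0.031,-0.096],[0.039,0.046,-0.145],[0.052,0.062,-0.193],[0.065,0.077,-0.241],[0.077,0.093,-0.289],[0.09,0.108,-0.337],[0.103,0.124,-0.385]])

```text
clock: 3.5
tcp_pos: [0.5148, -0.2332, 0.2057]
orientation: [-1.799, -2.025, -0.484]
contact_force: [0.8, 0.2, -1.2]
grip_width: -0.0001
```

```bash
python3 - <<'E'
from mv import *
st()
R=tool(C[2],np.radians(30)); g=np.array([0,-.012,.120])
rows([(tcp(C,g,R),R,5)]); print(Ro.from_matrix(R).as_rotvec())
f=imaging.grab_frame("side"); save(f,"side1.png"); 
E
```

```text
t 3.5 tcp [ 0.5148 -0.2332  0.2057] F [ 0.8  0.2 -1.2] w -0.0001 q [ 0.89  0.58 -0.51  1.64 -0.18  1.26  0.62]
carton frame tcp [ 0.0013 -0.0618  0.2057]
offset [[0.0001, -0.0005, 0.034], [0.0002, -0.001, 0.0681], [0.0003, -0.0015, 0.1021], [0.0003, -0.002, 0.1362], [0.0004, -0.0025, 0.1702]] 
turn [[-0.0, -0.0, 0.0], [-0.0, -0.0, 0.0], [-0.0, -0.001, 0.001], [-0.0, -0.001, 0.001], [-0.0, -0.001, 0.001]]
[-1.80064869 -2.02488479 -0.48248236]
```

View pics/side1.png

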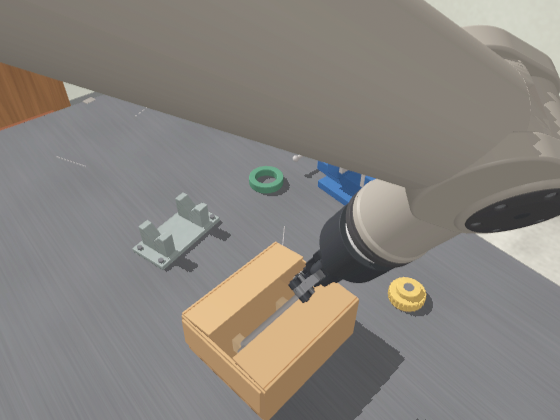

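Request:
carry_out(offset=[[0,0,0.035],[0,0,0.07],[0,0,0.105],[0,0,0.14],[0,0,0.175],[0,0,0.21],[0,0,0.245],[0,0,0.28]], turn=[[0,0,0],[0,0,0],[0,0,0],[0,0,0],[0,0,0],[0,0,0],[0,0,0],[0,0,0]])

```text
clock: 4.35
tcp_pos: [0.5062, -0.1639, 0.0839]
orientation: [-1.802, -2.023, -0.483]
contact_force: [-0.4, 0.7, -0.6]
grip_width: 0.0
```

```bash
cat >> mv.py <<'E'
def arc(sg,R,angs,rho=.047,pre=[],x=0):
    T=[]
    n=rz(-C[2])@R[:,0]; 
    if sg<0: n=-n
    for c in pre+[[sg*(.085-rho*np.cos(a)),.088+rho*np.sin(a)] for a in angs]:
        tip=np.array([x,c[0],c[1]])-.011*n; T.append((tcp(C,tip,R),R,1))
    return T
E
python3 - <<'E'
from mv import *
st()
R=tool(C[2],np.radians(30))
rows(arc(1,R,np.linspace(.35,2.42,14),pre=[[.030,.080],[.036,.083]]))
f=imaging.grab_frame("top"); save(f,"top2.png"); 
E
```

```text
t 4.35 tcp [ 0.5062 -0.1639  0.0839] F [-0.4  0.7 -0.6] w 0.0 q [ 0.83  0.69 -0.52  1.82 -0.17  0.97  0.6 ]
carton frame tcp [0.0008 0.0079 0.0839]
offset [[0.0123, -0.0016, 0.0008], [0.0257, -0.0017, 0.0017], [0.0552, -0.0017, -0.03], [0.0674, -0.0017, -0.0387], [0.0808, -0.0017, -0.0453], [0.0951, -0.0017, -0.0497], [0.1099, -0.0018, -0.0518], [0.1249, -0.0018, -0.0515]] 
turn [[0.0, -0.0, -0.001], [0.0, -0.0, -0.001], [0.0, -0.0, -0.001], [0.0, -0.0, -0.001], [0.0, -0.0, -0.001], [0.0, -0.0, -0.001], [0.0, -0.0, -0.001], [0.0, -0.0, -0.001]]
offset [[0.1396, -0.0018, -0.0488], [0.1537, -0.0018, -0.0438], [0.1668, -0.0019, -0.0367], [0.1787, -0.0019, -0.0276], [0.1889, -0.0019, -0.0167], [0.1973, -0.0019, -0.0043], [0.2036, -0.0019, 0.0093], [0.2077, -0.002, 0.0236]] 
turn [[0.0, -0.0, -0.001], [0.0, -0.0, -0.001], [0.0, -0.0, -0.001], [0.0, -0.0, -0.001], [0.0, -0.0, -0.001], [0.0, -0.0, -0.001], [0.0, -0.0, -0.001], [0.0, -0.0, -0.001]]
```

View pics/top2.png

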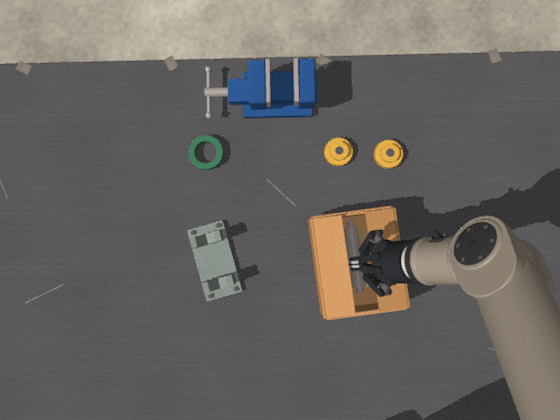

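The fingertips sit in the gap at about (353,263), just inside the left flap's edge. Next I swing the left flap.

Request:
carry_out(offset=[[0.0123,0,0.001],[0.0257,0,0.0017],[0.04,0,-0.015],[0.055,0,-0.03],[0.067,0,-0.039],[0.081,0,-0.045],[0.095,0,-0.05],[0.11,0,-0.052]], turn=[[0,0,0],[0,0,0],[0,0,0],[0,0,0],[0,0,0],[0,0,0],[0,0,0],[0,0,0]])

```text
clock: 5.2
tcp_pos: [0.5018, -0.1303, 0.1353]
orientation: [-1.805, -2.022, -0.483]
contact_force: [1.6, -0.7, -1.9]
grip_width: 0.0002
```

```bash
python3 - <<'E'
from mv import *
st()
R=tool(C[2],np.radians(30))
rows(arc(1,R,np.linspace(1.25,2.45,8)))
E
```

```text
t 5.2 tcp [ 0.5018 -0.1303  0.1353] F [ 1.6 -0.7 -1.9] w 0.0002 q [ 0.81  0.59 -0.55  1.85 -0.21  1.01  0.55]
carton frame tcp [0.0004 0.0418 0.1353]
offset [[0.0245, -0.0009, 0.005], [0.0399, -0.0009, 0.0096], [0.0543, -0.001, 0.0167], [0.0673, -0.0011, 0.0262], [0.0785, -0.0011, 0.0378], [0.0875, -0.0012, 0.0511], [0.0942, -0.0012, 0.0658], [0.0982, -0.0013, 0.0813]] 
turn [[0.001, 0.0, -0.003], [0.001, 0.0, -0.003], [0.001, 0.0, -0.003], [0.001, 0.0, -0.003], [0.001, 0.0, -0.003], [0.001, 0.0, -0.003], [0.001, 0.0, -0.003], [0.001, 0.0, -0.003]]
```

Request:
carry_out(offset=[[0.0245,0,0.005],[0.04,0,0.0096],[0.054,0,0.0167],[0.067,0,0.026],[0.0785,0,0.038],[0.0875,0,0.051],[0.094,0,0.066],[0.098,0,0.081]], turn=[[0,0,0],[0,0,0],[0,0,0],[0,0,0],[0,0,0],[0,0,0],[0,0,0],[0,0,0]])

```text
clock: 6.0
tcp_pos: [0.4945, -0.0676, 0.1237]
orientation: [-1.804, -2.021, -0.483]
contact_force: [0.5, -0.9, 1.9]
grip_width: 0.0001
```

```bash
cat >> mv.py <<'E'
def flapang(sg,c):
    f=imaging.grab_frame(c); q="flap_left" if sg>0 else "flap_right"
    for d in look_for(q,c)[:2]: print(c,q,round(d["score"],2),"carton-frame",np.round(rz(-C[2])@(w(f,d["xyz"])-[C[0],C[1],0]),3))
    o=outline_of(q,c)
    if o:
        m=hullm(o[0]["region"]); L=[(iou(hull(f,[fr(C,p) for p in flap(sg,a)]),m),a) for a in np.linspace(0,2.6,53)]; print("  iou,ang",max(L))
    return f
E
python3 - <<'E'
from mv import *
st(); flapang(1,"top"); f=flapang(1,"side"); save(f,"side3.png")
E
```

```text
t 6.0 tcp [ 0.4945 -0.0676  0.1237] F [ 0.5 -0.9  1.9] w 0.0001 q [ 0.75  0.57 -0.58  1.93 -0.24  0.91  0.5 ]
carton frame tcp [0.0005 0.105  0.1237]
top flap_left 0.6 carton-frame [0.01  0.116 0.108]
  iou,ang (np.float64(0.9437737150741635), np.float64(2.5500000000000003))
side flap_left 0.97 carton-frame [-0.048  0.106  0.103]
  iou,ang (np.float64(0.6708562450903378), np.float64(2.6))
```

View pics/side3.png

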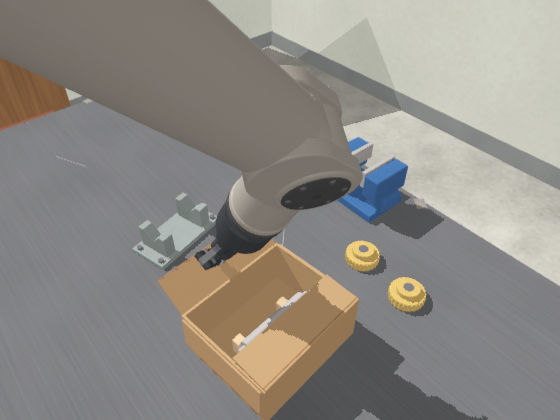

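The left flap now leans fully back, with its face at about (200,270) outside the carton, and the mandrel is clearly visible. Next is the right flap.

```bash
python3 - <<'E'
from mv import *
t=np.radians(30);A=tool(C[2],t);B=tool(C[2],-t)
rows([(fr(C,[0,.07,.21]),A,3),(fr(C,[0,.07,.24]),tool(C[2],.3),2),(fr(C,[0,.06,.23]),tool(C[2],.05),2),(tcp(C,[0,.045,.177],B),B,5),(tcp(C,[0,-.015,.073],B),B,6)])
E
```

```text
offset [[0.0091, -0.0001, -0.061], [0.0183, -0.0003, -0.122], [0.0274, -0.0004, -0.1829], [0.0424, -0.0004, -0.2089], [0.0574, -0.0005, -0.2349], [0.0437, -0.0004, -0.2312], [0.0301, -0.0004, -0.2276], [0.0191, -0.0003, -0.215]] 
turn [[0.0, 0.0, -0.001], [0.0, 0.0, -0.002], [0.001, 0.0, -0.003], [0.0, -0.075, -0.003], [0.0, -0.149, -0.003], [-0.0, -0.232, -0.003], [-0.0, -0.316, -0.003], [-0.0, -0.392, -0.003]]
offset [[0.0082, -0.0003, -0.2025], [-0.0028, -0.0002, -0.1899], [-0.0137, -0.0002, -0.1773], [-0.0247, -0.0002, -0.1648], [-0.0593, -0.0, -0.1448], [-0.094, 0.0001, -0.1247], [-0.1286, 0.0003, -0.1047], [-0.1633, 0.0004, -0.0847]] 
turn [[-0.001, -0.469, -0.003], [-0.001, -0.545, -0.003], [-0.001, -0.622, -0.003], [-0.001, -0.698, -0.003], [-0.001, -0.698, -0.003], [-0.001, -0.698, -0.003], [-0.001, -0.698, -0.003], [-0.001, -0.698, -0.003]]
offset [[-0.1979, 0.0006, -0.0647], [-0.2326, 0.0007, -0.0446]] 
turn [[-0.001, -0.698, -0.003], [-0.001, -0.698, -0.003]]
```

Request:
carry_out(offset=[[0.009,0,-0.06],[0.018,0,-0.122],[0.027,0,-0.183],[0.042,0,-0.209],[0.057,0,-0.235],[0.044,0,-0.231],[0.03,0,-0.228],[0.019,0,-0.215]], turn=[[0,0,0],[0,0,0],[0,0,0],[0,-0.075,0],[0,-0.15,0],[0,-0.232,0],[0,-0.316,0],[0,-0.392,0]])

```text
clock: 7.1
tcp_pos: [0.5006, -0.1144, 0.2234]
orientation: [2.057, 2.301, -0.07]
contact_force: [-0.4, -0.2, 0.3]
grip_width: -0.0001
```

```bash
python3 - <<'E'
from mv import *
st();flapang(1,"top")
t=np.radians(30);B=tool(C[2],-t)
rows([(tcp(C,[0,.045,.177],B),B,4),(tcp(C,[0,.015,.125],B),B,4)])
E
```

```text
t 7.1 tcp [ 0.5006 -0.1144  0.2234] F [-0.4 -0.2  0.3] w -0.0001 q [ 0.48  0.26 -0.49  1.95  0.24  0.96 -0.02]
carton frame tcp [0.0011 0.0577 0.2234]
top flap_left 0.81 carton-frame [0.035 0.12  0.109]
  iou,ang (np.float64(0.7977019498607242), np.float64(2.5500000000000003))
offset [[-0.0032, -0.0, 0.0167], [-0.0064, -0.0001, 0.0334], [-0.0096, -0.0001, 0.0501], [-0.0128, -0.0001, 0.0667], [-0.0262, -0.0001, 0.0936], [-0.0395, -0.0, 0.1205], [-0.0528, 0.0, 0.1474], [-0.0662, 0.0001, 0.1743]] 
turn [[-0.0, -0.077, 0.0], [-0.001, -0.154, 0.0], [-0.001, -0.23, 0.0], [-0.001, -0.307, 0.0], [-0.001, -0.307, 0.0], [-0.001, -0.307, 0.0], [-0.001, -0.307, 0.0], [-0.001, -0.307, 0.0]]
```

Request:
carry_out(offset=[[-0.003,0,0.017],[-0.0064,0,0.033],[-0.0096,0,0.05],[-0.0128,0,0.067],[-0.026,0,0.094],[-0.0395,0,0.12],[-0.053,0,0.147],[-0.066,0,0.174]], turn=[[0,-0.077,0],[0,-0.154,0],[0,-0.23,0],[0,-0.307,0],[0,-0.307,0],[0,-0.307,0],[0,-0.307,0],[0,-0.307,0]])

```text
clock: 8.05
tcp_pos: [0.5037, -0.1549, 0.1364]
orientation: [1.81, 2.018, -0.487]
contact_force: [-0.9, -0.8, -0.4]
grip_width: -0.0001
```

```bash
python3 - <<'E'
from mv import *
st();t=np.radians(30);B=tool(C[2],-t)
print(rz(-C[2])@B[:,0])
rows([(tcp(C,[0,-.015,.073],B),B,4)]+arc(-1,B,np.linspace(.35,2.45,15),pre=[[-.030,.080],[-.036,.083]]))
E
```

```text
t 8.05 tcp [ 0.5037 -0.1549  0.1364] F [-0.9 -0.8 -0.4] w -0.0001 q [ 0.17  0.41 -0.36  2.1   0.89  0.91 -0.71]
carton frame tcp [-0.0006  0.0172  0.1364]
[-3.75378211e-18  8.66025404e-01 -5.00000000e-01]
offset [[0.0019, 0.0005, 0.0285], [0.0039, 0.0009, 0.057], [0.0058, 0.0014, 0.0856], [0.0078, 0.0018, 0.1141], [-0.0032, 0.0019, 0.117], [-0.0166, 0.002, 0.1178], [-0.0461, 0.002, 0.0861], [-0.0576, 0.0021, 0.0779]] 
turn [[-0.001, 0.0, -0.001], [-0.002, 0.0, -0.002], [-0.003, 0.0, -0.003], [-0.004, 0.001, -0.005], [-0.004, 0.001, -0.005], [-0.004, 0.001, -0.005], [-0.004, 0.001, -0.005], [-0.004, 0.001, -0.005]]
offset [[-0.0701, 0.0021, 0.0715], [-0.0835, 0.0022, 0.067], [-0.0974, 0.0023, 0.0646], [-0.1115, 0.0024, 0.0643], [-0.1254, 0.0025, 0.0661], [-0.139, 0.0026, 0.07], [-0.1518, 0.0027, 0.0759], [-0.1636, 0.0028, 0.0836]] 
turn [[-0.004, 0.001, -0.005], [-0.004, 0.001, -0.005], [-0.004, 0.001, -0.005], [-0.004, 0.001, -0.005], [-0.004, 0.001, -0.005], [-0.004, 0.001, -0.005], [-0.004, 0.001, -0.005], [-0.004, 0.001, -0.005]]
offset [[-0.1741, 0.0029, 0.0929], [-0.1831, 0.0031, 0.1038], [-0.1903, 0.0032, 0.1158], [-0.1957, 0.0033, 0.1289], [-0.1991, 0.0034, 0.1425]] 
turn [[-0.004, 0.001, -0.005], [-0.004, 0.001, -0.005], [-0.004, 0.001, -0.005], [-0.004, 0.001, -0.005], [-0.004, 0.001, -0.005]]
```

Request:
carry_out(offset=[[0.002,0,0.0285],[0.004,0,0.057],[0.006,0,0.0856],[0.008,0,0.114],[-0.003,0,0.117],[-0.0166,0,0.118],[-0.03,0,0.102],[-0.046,0,0.086]], turn=[[0,0,0],[0,0,0],[0,0,0],[0,0,0],[0,0,0],[0,0,0],[0,0,0],[0,0,0]])

```text
clock: 8.85
tcp_pos: [0.5087, -0.1926, 0.1121]
orientation: [1.804, 2.023, -0.485]
contact_force: [-0.3, 0.6, -1.4]
grip_width: 0.0
```

```bash
python3 - <<'E'
from mv import *
st();t=np.radians(30);B=tool(C[2],-t)
rows(arc(-1,B,np.linspace(.5,2.45,16)))
flapang(-1,"top")
E
```

```text
t 8.85 tcp [ 0.5087 -0.1926  0.1121] F [-0.3  0.6 -1.4] w 0.0 q [ 0.21  0.46 -0.32  2.11  0.96  0.85 -0.71]
carton frame tcp [-1.000e-04 -2.090e-02  1.121e-01]
offset [[-0.016, 0.0002, -0.0024], [-0.0269, 0.0002, -0.008], [-0.0383, 0.0002, -0.0122], [-0.0502, 0.0002, -0.0149], [-0.0624, 0.0002, -0.016], [-0.0746, 0.0003, -0.0156], [-0.0866, 0.0003, -0.0135], [-0.0983, 0.0003, -0.0099]] 
turn [[-0.002, 0.0, -0.001], [-0.002, 0.0, -0.001], [-0.002, 0.0, -0.001], [-0.002, 0.0, -0.001], [-0.002, 0.0, -0.001], [-0.002, 0.0, -0.001], [-0.002, 0.0, -0.001], [-0.002, 0.0, -0.001]]
offset [[-0.1094, 0.0004, -0.0049], [-0.1198, 0.0004, 0.0016], [-0.1292, 0.0004, 0.0094], [-0.1376, 0.0005, 0.0183], [-0.1447, 0.0005, 0.0282], [-0.1504, 0.0006, 0.039], [-0.1548, 0.0006, 0.0504], [-0.1576, 0.0006, 0.0623]] 
turn [[-0.002, 0.0, -0.001], [-0.002, 0.0, -0.001], [-0.002, 0.0, -0.001], [-0.002, 0.0, -0.001], [-0.002, 0.0, -0.001], [-0.002, 0.0, -0.001], [-0.002, 0.0, -0.001], [-0.002, 0.0, -0.001]]
top flap_right 0.74 carton-frame [ 0.    -0.056  0.106]
top flap_right 0.53 carton-frame [ 0.037 -0.036  0.094]
  iou,ang (np.float64(0.9140542444522719), np.float64(0.5))
```

Request:
carry_out(offset=[[-0.016,0,-0.0024],[-0.027,0,-0.008],[-0.038,0,-0.012],[-0.05,0,-0.015],[-0.062,0,-0.016],[-0.0746,0,-0.0156],[-0.0866,0,-0.0135],[-0.098,0,-0.01]], turn=[[0,0,0],[0,0,0],[0,0,0],[0,0,0],[0,0,0],[0,0,0],[0,0,0],[0,0,0]])

```text
clock: 9.8
tcp_pos: [0.5132, -0.2334, 0.1408]
orientation: [1.804, 2.021, -0.486]
contact_force: [-0.9, 1.7, -0.4]
grip_width: 0.0001
```

```bash
python3 - <<'E'
from mv import *
st();t=np.radians(30);B=tool(C[2],-t)
rows(arc(-1,B,np.linspace(1.54,2.46,8)))
E
```

```text
t 9.8 tcp [ 0.5132 -0.2334  0.1408] F [-0.9  1.7 -0.4] w 0.0001 q [ 0.28  0.42 -0.3   2.07  0.92  0.85 -0.58]
carton frame tcp [-0.0003 -0.0619  0.1408]
offset [[-0.0098, 0.0007, 0.0038], [-0.0202, 0.0008, 0.0103], [-0.0297, 0.0008, 0.0182], [-0.0381, 0.0009, 0.0273], [-0.0453, 0.0009, 0.0373], [-0.051, 0.001, 0.0483], [-0.0553, 0.001, 0.0598], [-0.058, 0.0011, 0.0719]] 
turn [[-0.002, 0.001, -0.002], [-0.002, 0.001, -0.002], [-0.002, 0.001, -0.002], [-0.002, 0.001, -0.002], [-0.002, 0.001, -0.002], [-0.002, 0.001, -0.002], [-0.002, 0.001, -0.002], [-0.002, 0.001, -0.002]]
```

Request:
carry_out(offset=[[-0.012,0,0.004],[-0.022,0,0.01],[-0.031,0,0.018],[-0.0385,0,0.027],[-0.046,0,0.037],[-0.0515,0,0.048],[-0.056,0,0.06],[-0.059,0,0.072]], turn=[[0,0,0],[0,0,0],[0,0,0],[0,0,0],[0,0,0],[0,0,0],[0,0,0],[0,0,0]])

```text
clock: 10.6
tcp_pos: [0.5184, -0.2768, 0.124]
orientation: [1.804, 2.021, -0.486]
contact_force: [0.1, 0.7, 0.6]
grip_width: -0.0001
```

```bash
python3 - <<'E'
from mv import *
st();flapang(-1,"top");flapang(-1,"side");flapang(1,"side")
t=np.radians(30);B=tool(C[2],-t);G=tool(C[2]-np.pi/2);G2=tool(C[2]+np.pi/2)
rows([(fr(C,[0,-.08,.21]),B,3),(fr(C,[0,-.05,.24]),tool(C[2]),5)])
f=imaging.grab_frame("top"); save(f,"top4.png")
E
```

```text
t 10.6 tcp [ 0.5184 -0.2768  0.124 ] F [0.1 0.7 0.6] w -0.0001 q [ 0.33  0.46 -0.27  2.05  0.97  0.79 -0.55]
carton frame tcp [-0.0002 -0.1056  0.124 ]
top flap_right 0.65 carton-frame [ 0.02  -0.119  0.115]
  iou,ang (np.float64(0.8583379810373676), np.float64(2.6))
side flap_right 0.9 carton-frame [-0.021 -0.114  0.112]
  iou,ang (np.float64(0.9482838589981447), np.float64(2.5))
side flap_left 0.61 carton-frame [-0.023  0.112  0.108]
  iou,ang (np.float64(0.8033536585365854), np.float64(2.5))
offset [[-0.0144, 0.0001, -0.0577], [-0.0289, 0.0003, -0.1155], [-0.0433, 0.0004, -0.1732], [-0.0389, 0.0003, -0.1896], [-0.0346, 0.0003, -0.206], [-0.0302, 0.0002, -0.2224], [-0.0258, 0.0002, -0.2388], [-0.0215, 0.0001, -0.2552]] 
turn [[-0.001, 0.0, -0.001], [-0.001, 0.001, -0.001], [-0.002, 0.001, -0.002], [-0.002, 0.071, -0.002], [-0.002, 0.141, -0.002], [-0.002, 0.21, -0.002], [-0.001, 0.28, -0.002], [-0.001, 0.35, -0.002]]
```

Request:
carry_out(offset=[[-0.0144,0,-0.058],[-0.029,0,-0.115],[-0.043,0,-0.173],[-0.039,0,-0.19],[-0.035,0,-0.206],[-0.03,0,-0.222],[-0.026,0,-0.239],[-0.0215,0,-0.255]], turn=[[0,0,0],[0,0,0],[0,0,0],[0,0.07,0],[0,0.14,0],[0,0.21,0],[0,0.28,0],[0,0.35,0]])

```text
clock: 11.9
tcp_pos: [0.5124, -0.2215, 0.241]
orientation: [-2.09, -2.342, -0.005]
contact_force: [0.0, -0.1, -0.3]
grip_width: -0.0001
```

```bash
python3 - <<'E'
from mv import *
st();G=tool(C[2]-np.pi/2)
rows([(fr(C,[.009,-.03,.235]),G,12)])
F={}
for c in("top","side"):
    f=F[c]=imaging.grab_frame(c); 
    for d in look_for("mandrel",c)[:2]: print(c,round(d["score"],2),rz(-C[2])@(w(f,d["xyz"])-[C[0],C[1],0]))
    for o in outline_of("mandrel",c)[:1]:
        m=hullm(o["region"])
        from scipy.optimize import minimize
        def cyl(v): 
            P=[]
            for x,rr in((-.075,.008),(-.063,.014),(.063,.014),(.075,.008)):
                for a in np.arange(0,6.28,.3): P.append([v[0]+x,v[1]+rr*np.cos(a)+x*v[2],.038+rr*np.sin(a)])
            return [fr(C,p) for p in P]
        R=differential_evolution(lambda v:-iou(hull(f,cyl(v)),m),[(-.015,.015),(-.01,.01),(-.05,.05)],seed=1,maxiter=25); print(c,"mandrel dx,dy,slope",R.x,R.fun)
E
```

```text
t 11.9 tcp [ 0.5124 -0.2215  0.241 ] F [ 0.  -0.1 -0.3] w -0.0001 q [ 0.66  0.33 -0.45  1.82  0.16  1.03  0.27]
carton frame tcp [ 2.00e-04 -5.00e-02  2.41e-01]
offset [[0.0033, 0.0015, 0.001], [0.0067, 0.0029, 0.002], [0.01, 0.0044, 0.003], [0.0133, 0.0058, 0.004], [0.0166, 0.0073, 0.0051], [0.02, 0.0087, 0.0061], [0.0233, 0.0102, 0.0071], [0.0266, 0.0116, 0.0081]] 
turn [[-0.0, -0.0, 0.087], [-0.0, -0.0, 0.174], [-0.0, -0.001, 0.261], [-0.0, -0.001, 0.348], [-0.001, -0.001, 0.435], [-0.001, -0.001, 0.522], [-0.001, -0.001, 0.61], [-0.001, -0.002, 0.697]]
offset [[0.0299, 0.0131, 0.0091], [0.0333, 0.0145, 0.0101], [0.0366, 0.016, 0.0111], [0.0399, 0.0174, 0.0121]] 
turn [[-0.001, -0.002, 0.784], [-0.001, -0.002, 0.871], [-0.001, -0.002, 0.958], [-0.001, -0.002, 1.045]]
top 0.89 [ 0.01094327 -0.0004871   0.04756593]
top mandrel dx,dy,slope [ 0.0091563  -0.00033789 -0.02479082] -0.9246704331450094
side 0.7 [ 0.20927984 -0.11432139  0.02026913]
side 0.67 [-0.00064153 -0.00297663  0.04625   ]
side mandrel dx,dy,slope [0.0117544  0.0008212  0.00049607] -0.9640995946728431
```

Request:
carry_out(offset=[[0.0033,0.0015,0.001],[0.0067,0.003,0.002],[0.01,0.0044,0.003],[0.013,0.006,0.004],[0.0166,0.0073,0.005],[0.02,0.0087,0.006],[0.023,0.01,0.007],[0.0266,0.0116,0.008]], turn=[[0,0,0.087],[0,0,0.174],[0,0,0.26],[0,0,0.348],[0,0,0.435],[0,0,0.522],[0,0,0.61],[0,0,0.697]], hand=0)

```text
clock: 13.0
tcp_pos: [0.5162, -0.2065, 0.2354]
orientation: [2.984, 0.981, -0.003]
contact_force: [-0.1, -0.3, -0.1]
grip_width: 0.0853
```

```bash
python3 - <<'E'
from mv import *
st();G=tool(C[2]-np.pi/2)
rows([(fr(C,[.010,0,.16]),G,6),(fr(C,[.010,0,.14]),G,2)])
E
```

```text
t 13.0 tcp [ 0.5162 -0.2065  0.2354] F [-0.1 -0.3 -0.1] w 0.0853 q [ 0.49  0.31 -0.27  1.84  0.1   1.01 -0.76]
carton frame tcp [ 0.0058 -0.0355  0.2354]
offset [[0.0071, -0.0096, 0.0251], [0.0143, -0.0192, 0.0502], [0.0214, -0.0287, 0.0754], [0.0286, -0.0383, 0.1005], [0.0357, -0.0479, 0.1256], [0.0428, -0.0575, 0.1507], [0.0429, -0.0575, 0.1707], [0.0429, -0.0575, 0.1907]] 
turn [[0.0, 0.0, 0.058], [0.0, 0.0, 0.115], [0.0, 0.001, 0.173], [0.0, 0.001, 0.23], [0.0, 0.001, 0.288], [0.0, 0.001, 0.346], [0.0, 0.001, 0.346], [0.0, 0.001, 0.346]]
```

Request:
carry_out(offset=[[0.007,-0.0096,0.025],[0.0143,-0.019,0.05],[0.0214,-0.0287,0.075],[0.0286,-0.038,0.1],[0.0357,-0.048,0.126],[0.043,-0.0575,0.15],[0.043,-0.0575,0.17],[0.043,-0.0575,0.19]], turn=[[0,0,0.058],[0,0,0.115],[0,0,0.173],[0,0,0.23],[0,0,0.288],[0,0,0.346],[0,0,0.346],[0,0,0.346]])

```text
clock: 13.8
tcp_pos: [0.5163, -0.1712, 0.1402]
orientation: [3.135, 0.194, -0.002]
contact_force: [0.4, -0.0, -0.0]
grip_width: 0.0851
```

```bash
python3 - <<'E'
from mv import *
st();G=tool(C[2]-np.pi/2)
rows([(fr(C,[.010,0,.033]),G,8)])
f=imaging.grab_frame("side"); a=f["pixels"][200:420,150:400]; g=imaging.grab_frame("top")["pixels"][180:340,280:440]
cv2.imwrite("pics/pre.png",np.hstack([cv2.resize(a,(400,352)),cv2.resize(g,(352,352))])[:,:,::-1])
E
```

```text
t 13.8 tcp [ 0.5163 -0.1712  0.1402] F [ 0.4 -0.  -0. ] w 0.0851 q [ 0.35  0.4  -0.18  1.96  0.1   0.8  -1.33]
carton frame tcp [ 0.0101 -0.0004  0.1402]
offset [[0.0, -0.0001, 0.0268], [0.0, -0.0003, 0.0536], [0.0001, -0.0004, 0.0804], [0.0001, -0.0005, 0.1072], [0.0001, -0.0006, 0.134], [0.0001, -0.0008, 0.1608], [0.0002, -0.0009, 0.1876], [0.0002, -0.001, 0.2144]] 
turn [[0.0, 0.0, 0.001], [0.0, 0.0, 0.001], [0.0, 0.0, 0.002], [0.0, 0.0, 0.002], [0.0, 0.001, 0.003], [0.0, 0.001, 0.003], [0.0, 0.001, 0.004], [0.0, 0.001, 0.004]]
```

View pics/pre.png

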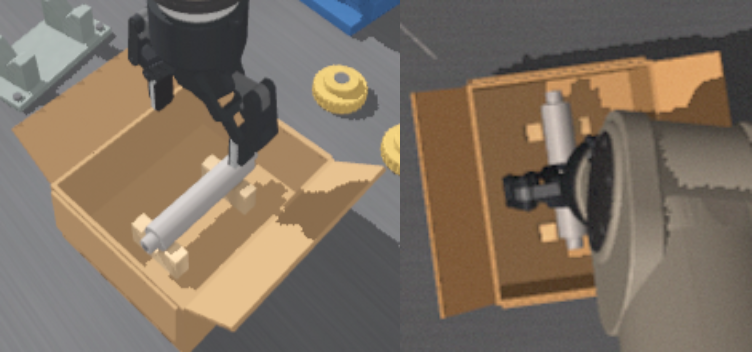

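Both flaps stand open and the open jaws straddle the mandrel between the cradles. Next I descend.

Request:
carry_out(offset=[[0,0,0.027],[0,0,0.054],[0,0,0.08],[0,0,0.107],[0,0,0.134],[0,0,0.161],[0,0,0.188],[0,0,0.214]], turn=[[0,0,0.001],[0,0,0.001],[0,0,0.002],[0,0,0.002],[0,0,0.003],[0,0,0.003],[0,0,0.004],[0,0,0.004]])

```text
clock: 14.7
tcp_pos: [0.5162, -0.1721, 0.0326]
orientation: [3.136, 0.178, -0.002]
contact_force: [-0.1, -0.2, 0.6]
grip_width: 0.0857
```

Request:
carry_out(offset=[[0,0,0],[0,0,0],[0,0,0],[0,0,0],[0,0,0],[0,0,0],[0,0,0],[0,0,0]], turn=[[0,0,0],[0,0,0],[0,0,0],[0,0,0],[0,0,0],[0,0,0],[0,0,0],[0,0,0]], hand=1, force=60)

```text
clock: 15.5
tcp_pos: [0.5168, -0.1712, 0.0348]
orientation: [-3.136, -0.179, -0.0]
contact_force: [-1.8, 3.6, 5.1]
grip_width: 0.0261
```

Request:
carry_out(offset=[[0,0,0],[0,0,0],[0,0,0],[0,0,0.004],[0,0,0.008],[0,0,0.01]], turn=[[0,0,0],[0,0,0],[0,0,0],[0,0,0],[0,0,0],[0,0,0]], hand=0.4)

```text
clock: 16.1
tcp_pos: [0.5161, -0.1721, 0.0285]
orientation: [3.136, 0.178, -0.002]
contact_force: [0.3, 0.7, -0.1]
grip_width: 0.0513
```

Request:
carry_out(offset=[[0,0,0],[0,0,0],[0,0,0],[0,0,0],[0,0,0],[0,0,0],[0,0,0],[0,0,0]], turn=[[0,0,0],[0,0,0],[0,0,0],[0,0,0],[0,0,0],[0,0,0],[0,0,0],[0,0,0]], hand=1)

```text
clock: 16.9
tcp_pos: [0.5161, -0.1713, 0.0289]
orientation: [-3.136, -0.179, 0.002]
contact_force: [-1.4, 5.1, 4.6]
grip_width: 0.0265
```

```bash
python3 - <<'E'
from mv import *
st()
f=imaging.grab_frame("side"); print(proj(f,r.get_obs()["tcp_pos"])); a=f["pixels"][240:390,190:350]
cv2.imwrite("pics/grip.png",cv2.resize(a,(640,600),interpolation=cv2.INTER_CUBIC)[:,:,::-1])
E
```

```text
t 16.9 tcp [ 0.5161 -0.1713  0.0289] F [-1.4  5.1  4.6] w 0.0265 q [ 0.32  0.57 -0.15  2.01  0.15  0.57 -1.38]
carton frame tcp [ 0.0098 -0.0005  0.0289]
[275.7693041  326.92306412]
```

View pics/grip.png

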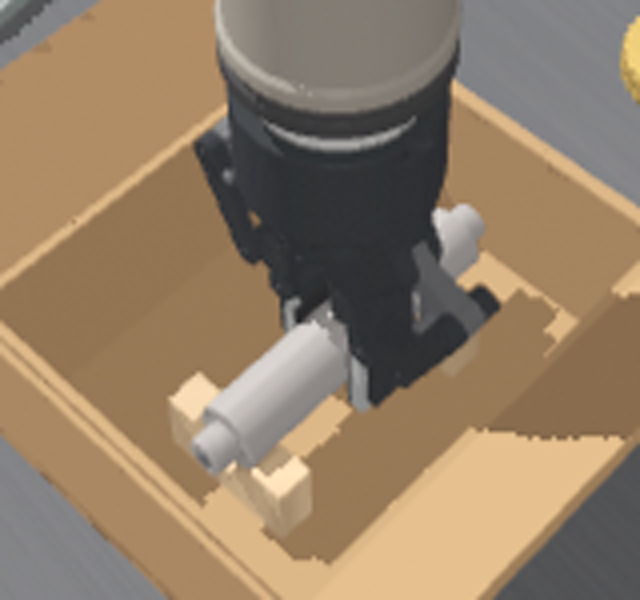

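Both pads grip the bar in the middle between the cradles, in the crop at about (345,340). Next I lift.

Request:
carry_out(offset=[[0,0,-0.015],[0,0,-0.05],[0,0,-0.09],[0,0,-0.13],[0,0,-0.18],[0,0,-0.23],[0,0,-0.28],[0,0,-0.32]], turn=[[0,0,0],[0,0,0],[0,0,0],[0,0,0],[0,0,0],[0,0,0],[0,0,0],[0,0,0]])

```text
clock: 17.75
tcp_pos: [0.5159, -0.1732, 0.1899]
orientation: [3.135, 0.176, -0.002]
contact_force: [0.6, 0.0, -6.0]
grip_width: 0.0264
```

```bash
python3 - <<'E'
from mv import *
st();G=tool(V[2]-np.pi/2)
for c in("top","side"):
    f=imaging.grab_frame(c)
    for d in look_for("mandrel",c)[:1]: print(c,round(d["score"],2),w(f,d["xyz"]))
print(V)
rows([(fr(V,[0,0,.18]),G,8)])
E
```

```text
t 17.75 tcp [ 0.5159 -0.1732  0.1899] F [ 0.6  0.  -6. ] w 0.0264 q [ 0.36  0.33 -0.18  1.92  0.08  0.9  -1.32]
carton frame tcp [ 0.0094 -0.0024  0.1899]
top 0.73 [ 0.55648835 -0.16324726  0.21221122]
side 0.73 [ 0.47717296 -0.17914017  0.20713777]
[0.51187362 0.12679125 0.25546545]
offset [[0.0075, -0.0745, 0.002], [0.0149, -0.149, 0.004], [0.0224, -0.2235, 0.006], [0.0298, -0.298, 0.008], [0.0373, -0.3725, 0.01], [0.0447, -0.447, 0.012], [0.0522, -0.5215, 0.014], [0.0596, -0.596, 0.016]] 
turn [[0.0, 0.0, -0.012], [0.0, 0.0, -0.024], [0.0, 0.0, -0.036], [0.0, 0.001, -0.048], [0.0, 0.001, -0.06], [0.0, 0.001, -0.071], [0.0, 0.001, -0.083], [0.0, 0.001, -0.095]]
```

Request:
carry_out(offset=[[0.003,-0.03,0],[0.009,-0.09,0],[0.016,-0.16,0],[0.024,-0.24,0],[0.032,-0.32,0],[0.04,-0.4,0],[0.047,-0.47,0.0],[0.053,-0.53,0.0]], turn=[[0,0,-0.01],[0,0,-0.02],[0,0,-0.03],[0,0,-0.04],[0,0,-0.055],[0,0,-0.07],[0,0,-0.08],[0,0,-0.095]])

```text
clock: 18.75
tcp_pos: [0.5111, 0.0972, 0.1873]
orientation: [-3.115, -0.407, 0.006]
contact_force: [1.0, 0.5, -6.0]
grip_width: 0.0269
```

```bash
python3 - <<'E'
from mv import *
st();G=tool(V[2]-np.pi/2)
rows([(fr(V,[0,0,.18]),G,3),(fr(V,[0,0,.11]),G,4)])
E
```

```text
t 18.75 tcp [0.5111 0.0972 0.1873] F [ 1.   0.5 -6. ] w 0.0269 q [-0.03  0.31 -0.33  1.96  0.13  0.89 -1.74]
carton frame tcp [0.0362 0.2667 0.1873]
offset [[0.0056, -0.0189, 0.0049], [0.0112, -0.0378, 0.0098], [0.0168, -0.0567, 0.0146], [0.0169, -0.0567, 0.0496], [0.017, -0.0567, 0.0846], [0.0171, -0.0566, 0.1196], [0.0173, -0.0566, 0.1546]] 
turn [[-0.0, 0.001, 0.001], [-0.0, 0.002, 0.002], [-0.001, 0.002, 0.003], [-0.001, 0.002, 0.003], [-0.001, 0.002, 0.003], [-0.001, 0.002, 0.003], [-0.001, 0.002, 0.003]]
```

Request:
carry_out(offset=[[0.006,-0.019,0.005],[0.011,-0.038,0.01],[0.017,-0.057,0.015],[0.017,-0.057,0.05],[0.017,-0.057,0.085],[0.017,-0.057,0.12],[0.017,-0.057,0.155],[0.017,-0.057,0.155]], turn=[[0,0.001,0.001],[0,0.002,0.002],[0,0.002,0.003],[0,0.002,0.003],[0,0.002,0.003],[0,0.002,0.003],[0,0.002,0.003],[0,0.002,0.003]])

```text
clock: 19.55
tcp_pos: [0.5119, 0.1224, 0.1087]
orientation: [3.116, 0.391, -0.005]
contact_force: [-0.5, -0.7, -5.7]
grip_width: 0.0266
```

```bash
cat > man.py <<'E'
from mv import *
def cyl(v): # x,y,yaw,z,pitch in vrest frame
    P=[]
    for x,rr in((-.075,.008),(-.063,.014),(.063,.014),(.075,.008)):
        for a in np.arange(0,6.28,.3): P.append([v[0]+x,v[1]+rr*np.cos(a)+x*v[2],v[3]+rr*np.sin(a)+x*v[4]])
    return [fr(V,p) for p in P]
def check(z0):
    FM=[]
    for c in("top","side"):
        f=imaging.grab_frame(c); o=outline_of("mandrel",c)
        for d in look_for("mandrel",c)[:1]: print(c,round(d["score"],2),"vrest frame",np.round(rz(-V[2])@(w(f,d["xyz"])-[V[0],V[1],0]),4))
        if o: FM.append((f,hullm(o[0]["region"])));print(c,"px",FM[-1][1].sum())
    R=differential_evolution(lambda v:-sum(iou(hull(f,cyl(v)),m) for f,m in FM),[(-.02,.02),(-.015,.015),(-.08,.08),(z0-.012,z0+.012),(-.1,.1)],seed=1,maxiter=40); print("x,y,yaw,z,pitch",np.round(R.x,4),R.fun)
    return FM
E
python3 - <<'E'
from man import *
st(); FM=check(.119); G=tool(V[2]-np.pi/2)
rows([(fr(V,[0,0,.06]),G,6)])
f,g=FM[0][0],FM[-1][0]
cv2.imwrite("pics/over.png",np.hstack([cv2.resize(f["pixels"][190:330,150:290],(400,400),interpolation=2),cv2.resize(g["pixels"][130:290,100:260],(400,400),interpolation=2)])[:,:,::-1])
E
```

```text
t 19.55 tcp [0.5119 0.1224 0.1087] F [-0.5 -0.7 -5.7] w 0.0266 q [-0.1   0.43 -0.31  2.01  0.2   0.73 -1.85]
carton frame tcp [0.0399 0.2917 0.1087]
top 0.68 vrest frame [ 0.053  -0.0072  0.1266]
top px 226
side 0.7 vrest frame [-0.0366 -0.0063  0.1212]
side px 667
x,y,yaw,z,pitch [-0.0027 -0.0069  0.0664  0.1251 -0.094 ] -0.7131119633534333
offset [[-0.0007, -0.0011, 0.0174], [-0.0014, -0.0022, 0.0349], [-0.0021, -0.0033, 0.0523], [-0.0027, -0.0044, 0.0697], [-0.0034, -0.0055, 0.0871], [-0.0041, -0.0066, 0.1046]] 
turn [[-0.0, -0.0, -0.0], [-0.0, -0.001, -0.001], [-0.0, -0.001, -0.001], [-0.0, -0.002, -0.002], [-0.0, -0.002, -0.002], [-0.0, -0.003, -0.003]]
```

View pics/over.png

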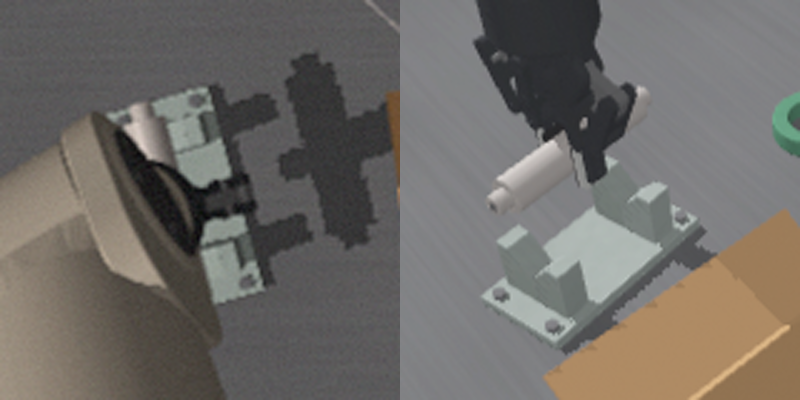

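Request:
carry_out(offset=[[-0.001,-0.002,0.017],[-0.002,-0.0035,0.035],[-0.003,-0.0045,0.052],[-0.004,-0.0055,0.07],[-0.004,-0.0066,0.085],[-0.004,-0.0066,0.095],[-0.004,-0.0066,0.1],[-0.004,-0.0066,0.1]], turn=[[0,0,0],[0,-0.001,-0.001],[0,-0.001,-0.001],[0,-0.002,-0.002],[0,-0.002,-0.002],[0,-0.003,-0.003],[0,-0.003,-0.003],[0,-0.003,-0.003]])

```text
clock: 20.65
tcp_pos: [0.511, 0.1266, 0.0609]
orientation: [3.116, 0.401, -0.005]
contact_force: [0.6, 0.5, -6.5]
grip_width: 0.0264
```

```bash
python3 - <<'E'
from man import *
st(); G=tool(V[2]-np.pi/2)
print("vrest frame tcp",rz(-V[2])@(np.array(r.get_obs()["tcp_pos"])-[V[0],V[1],0]))
f=imaging.grab_frame("side"); o=outline_of("mandrel","side")
m=o[0]["region"].astype(np.uint8); im=f["pixels"].copy()
for y in(-.004,0,.004):
    for x in(-.063,.063): 
        for z in(.069,.055):
            u=proj(f,fr(V,[x,y,z])); print(x,y,z,np.round(u,1))
k,_=cv2.findContours(hull(f,cyl([0,0,0,.069,0])),0,1); cv2.drawContours(im,k,-1,(255,0,0),1)
cv2.imwrite("pics/close.png",cv2.resize(im[150:280,115:245],(600,600),interpolation=2)[:,:,::-1])
rows([(fr(V,[0,0,.045]),G,6)])
E
```

```text
t 20.65 tcp [0.511  0.1266 0.0609] F [ 0.6  0.5 -6.5] w 0.0264 q [-0.13  0.51 -0.29  2.03  0.24  0.63 -1.89]
carton frame tcp [0.0395 0.2959 0.0609]
vrest frame tcp [-8.91517331e-04  6.10107018e-05  6.09442302e-02]
-0.063 -0.004 0.069 [147.7 231.1]
-0.063 -0.004 0.055 [149.2 236.5]
0.063 -0.004 0.069 [196.  193.2]
0.063 -0.004 0.055 [196.8 198.7]
-0.063 0 0.069 [146.1 230.1]
-0.063 0 0.055 [147.6 235.6]
0.063 0 0.069 [194.4 192.4]
0.063 0 0.055 [195.3 197.9]
-0.063 0.004 0.069 [144.5 229.2]
-0.063 0.004 0.055 [146.1 234.7]
0.063 0.004 0.069 [192.9 191.7]
0.063 0.004 0.055 [193.8 197.1]
offset [[0.0002, 0.0, 0.0055], [0.0004, 0.0, 0.011], [0.0006, 0.0001, 0.0165], [0.0007, 0.0001, 0.022], [0.0009, 0.0001, 0.0275], [0.0011, 0.0001, 0.033]] 
turn [[-0.0, 0.0, 0.0], [-0.0, 0.0, 0.0], [-0.0, 0.001, 0.0], [-0.0, 0.001, 0.0], [-0.0, 0.001, 0.0], [-0.0, 0.001, 0.0]]
```

View pics/close.png

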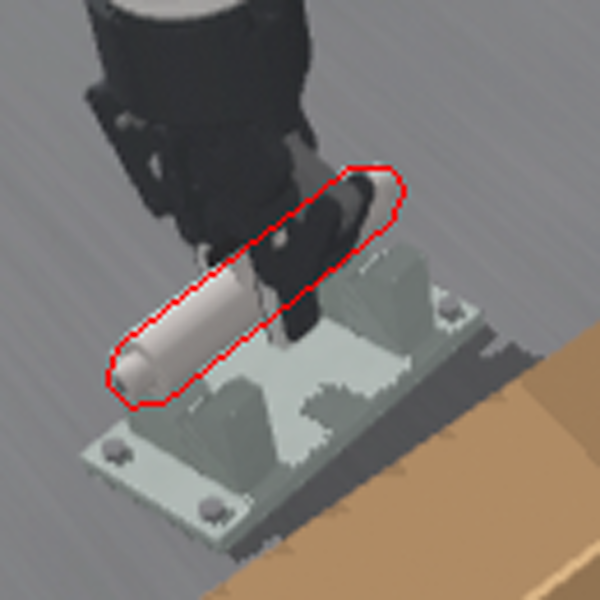

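The bar matches the predicted outline (in red) above the grooves almost exactly. Next I lower it gently.

Request:
carry_out(offset=[[0,0,0.004],[0,0,0.009],[0,0,0.014],[0,0,0.018],[0,0,0.021],[0.001,0,0.024],[0.001,0,0.026],[0.001,0,0.026]], turn=[[0,0,0],[0,0,0],[0,0,0],[0,0,0],[0,0,0],[0,0,0],[0,0,0],[0,0,0]])

```text
clock: 21.55
tcp_pos: [0.5115, 0.1268, 0.0482]
orientation: [3.116, 0.401, -0.004]
contact_force: [-0.2, 0.2, -5.4]
grip_width: 0.0264
```

Request:
carry_out(offset=[[0,0,0.002],[0,0,0.004],[0,0,0.004]], turn=[[0,0,0],[0,0,0],[0,0,0]])

```text
clock: 21.85
tcp_pos: [0.5118, 0.1266, 0.0464]
orientation: [3.115, 0.4, -0.003]
contact_force: [-0.1, -0.5, -5.2]
grip_width: 0.0263
```

Request:
carry_out(offset=[[0,0,0.002],[0,0,0.003],[0,0,0.003]], turn=[[0,0,0],[0,0,0],[0,0,0]])

```text
clock: 22.15
tcp_pos: [0.512, 0.1264, 0.0461]
orientation: [3.115, 0.4, -0.003]
contact_force: [-4.1, -3.8, 11.0]
grip_width: 0.0264
```

Request:
carry_out(offset=[[0,0,0.002],[0,0,0.003],[0,0,0.003]], turn=[[0,0,0],[0,0,0],[0,0,0]])

```text
clock: 22.45
tcp_pos: [0.512, 0.1263, 0.0458]
orientation: [3.114, 0.4, -0.002]
contact_force: [-8.8, -5.6, 24.1]
grip_width: 0.0264
```

Request:
carry_out(offset=[[0,0,-0.002],[0,0,-0.002],[0,0,-0.002]], turn=[[0,0,0],[0,0,0],[0,0,0]])

```text
clock: 22.75
tcp_pos: [0.512, 0.1263, 0.0459]
orientation: [3.115, 0.401, -0.002]
contact_force: [-4.2, -4.0, 13.8]
grip_width: 0.0263
```

```bash
python3 - <<'E'
from man import *
st()
f=imaging.grab_frame("side"); im=f["pixels"].copy()
k,_=cv2.findContours(hull(f,cyl([0,0,0,.0548,0])),0,1); cv2.drawContours(im,k,-1,(255,0,0),1)
cv2.imwrite("pics/seat.png",cv2.resize(im[150:280,115:245],(600,600),interpolation=2)[:,:,::-1])
E
```

```text
t 22.75 tcp [0.512  0.1263 0.0459] F [-4.2 -4.  13.8] w 0.0263 q [-0.14  0.54 -0.28  2.04  0.25  0.6  -1.9 ]
carton frame tcp [0.0405 0.2955 0.0459]
```

View pics/seat.png

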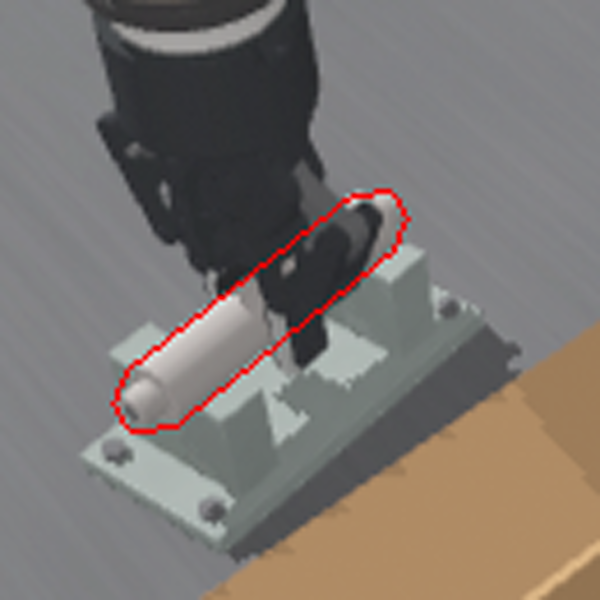

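The bar is seated, matching the predicted outline at seat height and pressing with about 14 N. Next I release and withdraw.

Request:
carry_out(offset=[[0,0,0],[0,0,0],[0,0,0],[0,0,0],[0,0,0],[0,0,0],[0,0,0]], turn=[[0,0,0],[0,0,0],[0,0,0],[0,0,0],[0,0,0],[0,0,0],[0,0,0]], hand=0.2)

```text
clock: 23.5
tcp_pos: [0.5115, 0.1268, 0.0443]
orientation: [3.116, 0.401, -0.004]
contact_force: [0.6, -0.5, -0.2]
grip_width: 0.0685
```

Request:
carry_out(offset=[[0,0,-0.03],[0,0,-0.07],[0,0,-0.12],[0,0,-0.18],[0,0,-0.24],[0,0,-0.3],[0,0,-0.36],[0,0,-0.4]], turn=[[0,0,0],[0,0,0],[0,0,0],[0,0,0],[0,0,0],[0,0,0],[0,0,0],[0,0,0]])

```text
clock: 24.3
tcp_pos: [0.5125, 0.1271, 0.2466]
orientation: [-3.116, -0.401, 0.0]
contact_force: [0.2, -0.3, 0.0]
grip_width: 0.0685
```

```bash
python3 - <<'E'
from man import *
st(); FM=check(.0548)
for s in(1,-1):flapang(s,"side")
for c in("top","side"):
    f=imaging.grab_frame(c)
    for q in("ring","nut0"): print(c,q,[(round(d["score"],2),np.round(w(f,d["xyz"]),3)) for d in look_for(q,c)[:2]])
im=f["pixels"].copy()
k,_=cv2.findContours(hull(f,cyl([0,0,0,.0548,0])),0,1); cv2.drawContours(im,k,-1,(255,0,0),1)
cv2.imwrite("pics/end.png",cv2.resize(im[140:410,100:460],(800,600),interpolation=2)[:,:,::-1])
E
```

```text
t 24.3 tcp [0.5125 0.1271 0.2466] F [ 0.2 -0.3  0. ] w 0.0685 q [-0.06  0.26 -0.35  1.88  0.1   1.02 -1.77]
carton frame tcp [0.0411 0.2963 0.2466]
top 0.58 vrest frame [ 0.0185 -0.0015  0.0701]
top px 388
side 0.59 vrest frame [-0.0084 -0.0039  0.0626]
side px 1051
x,y,yaw,z,pitch [-0.0006 -0.0031  0.0575  0.0602 -0.0527] -1.2931635714864975
side flap_left 0.62 carton-frame [-0.008  0.111  0.109]
  iou,ang (np.float64(0.19245423982069482), np.float64(2.5))
side flap_right 0.57 carton-frame [-0.012 -0.109  0.11 ]
  iou,ang (np.float64(0.9391405342624854), np.float64(2.5))
top ring []
top nut0 [(0.97, array([ 0.739, -0.147,  0.021])), (0.68, array([ 0.736, -0.251,  0.018]))]
side ring [(0.75, array([0.748, 0.135, 0.021]))]
side nut0 [(0.97, array([ 0.733, -0.153,  0.019])), (0.68, array([ 0.726, -0.259,  0.021]))]
```

View pics/end.png

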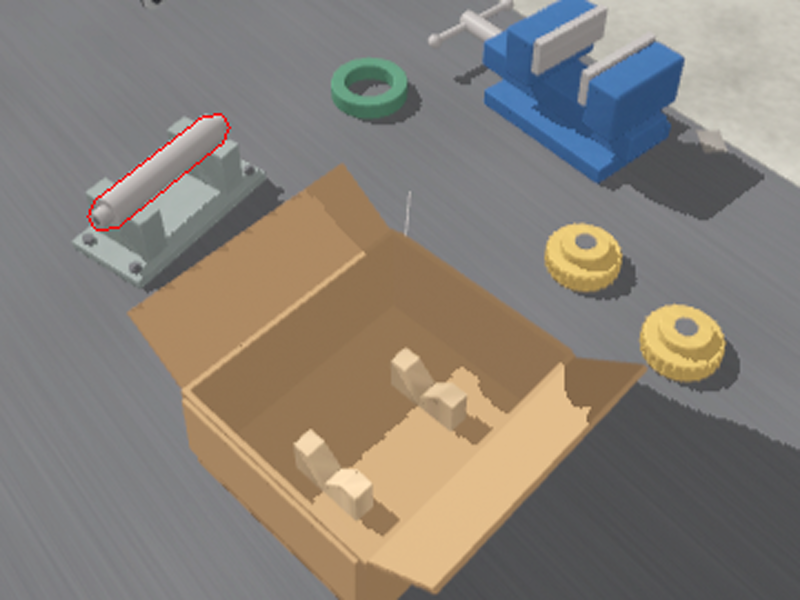

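The mandrel lies in both grooves, filling the predicted outline. Both flaps are open, the ring and nuts are where they were, and the gripper is clear.

```bash
python3 -c "
from bench import r
print(r.hand_in())"
```

```text
the job is handed in; nothing more can be done
None
```

I swung both long flaps back to about 2.45–2.5 rad. I then lifted the mandrel out, lowered it into the V-rest until the grooves carried it, and let go. I handed the job in with the robot's clock at about 24–25 s; it reports no verdict.

**What the last checks showed:**
- **Mandrel:** in the final side view it fills the outline predicted for the seat point in both grooves. It was pressing on the V-rest with about 14 N just before I let go.
- **Flaps:** both lean well outwards in the final picture. The right flap's fit gave 2.5 rad.
- **Ring and nuts:** they are within a few millimetres of where they started.
- **Gripper:** it is clear of everything, with no measurable force on it.

**Checks that failed or disagreed:**
- **Mandrel fit:** the two-camera fit gave 0.058 rad yaw and z about 5 mm high, each right at or just past its limit. The arm hid part of the bar in the top view, so I trusted the side view instead.
- **Left flap fit:** the last automatic fit for the left flap overlapped poorly (0.19). Earlier fits with the flap in that position gave 2.5–2.6 rad, and it is plainly open in the picture.
- **Ring from above:** the top camera did not find the ring in the last check, so its position there comes from the side camera only.
- **Grip width:** it read 26 mm on the 28 mm bar. I regripped 5 mm lower once, but the reading stayed the same and the hold was firm.

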